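# Kick the stand down and hold the valve plate frame upright

### The arm

A 7-joint arm with a two-finger parallel gripper is mounted at the origin on the work surface. World frame = base frame: x ahead of the robot, y to its left, z up, the work surface at z = 0. Lengths are in m, angles in rad, forces in N, time in s.
With the tool pointing down it reaches from about 0.4 to 0.85 m from the base axis. Payload 4.5 kg.
Tool frame: the origin (TCP) lies midway between the tips of the shut fingers; the grasp point (between the pads) lies 19 mm behind it; z points along the fingers, y is the direction in which the jaws open and shut (so a half turn about z gives the same grasp; the last joint's range is limited). The gripper opens to 85 mm and grips with 20 to 120 N. Pads are 22 mm wide; open, the fingers measure 114 mm over their backs; the gripper's body (76 mm by 85 mm) begins 54 mm behind the grasp point. The pads swing forward as they close: fully open they stand 13 mm farther back than shut.
Start: joints at [-1.285, 0.689, -0.195, 1.565, 0.157, 0.902, -0.215], TCP at [0.156, 0.605, 0.231] pointing down, gripper open.
Joint ranges: [-3.01, 3.01], [-0.46, 2.08], [-1.47, 1.51], [0.13, 2.56], [-1, 4.14], [0.04, 2.09], [-2.66, 2.66]. Speed limits (rad/s): [2.57, 2.57, 3.14, 3.14, 3.14, 3.14, 3.14].

### API

Orientations are given as a unit quaternion [w, x, y, z].
In Python, from bench import ctrl, imaging gives the robot as it stands.
- The arm moves only by the shell command python3 -m crank 'ROWS' [FORCE]. ROWS is JSON, a list of rows, each a list of 3 entries, a list of its own where there are three numbers: the turn, a rotation vector about the tool's x, y, z in degrees, then the shift along the tool's x, y, z in cm, then the closure in counts, from 0 (fully open) to 255 (shut). In form: [[[wx, wy, wz], [x, y, z], jaw], ...]. A call has 1 to 12 rows; each row is the pose to reach, as a shift and turn from the pose measured when the call began, along the tool's axes at that moment; what a row does not reach only later rows make up. A row lasts 1/12 s, in which the tool goes at most 41.7 mm and 7.16 degrees, less where a joint would pass 70% of its speed; a pose out of reach is approached as far as the arm can. A call with a gripper value outside its range is refused whole. The fingers move at their own pace and stop on an object; FORCE is the grip in N (left out, the last holds). Time passes only in rows, so rows that repeat a pose let the fingers close. It gives the time, the measured TCP pose, the force and the opening at its end, in the units of the state.
- ctrl.state(): the state, without advancing time (a new reading comes with each control period).
- imaging.capture(name): name is "side" or "top" or "wrist"; returns the picture (400x640x3 uint8, red, green, blue); there is no depth.
- imaging.calibration(name): a dict with "fx", "fy", "cx", "cy" (pixels), "view" (4x4, takes a point from world to camera coordinates). Camera axes: x right, y down, z forward; pixel columns grow to the right and rows downward; lengths in m; the calibration is good to about 2 mm. A picture is of the moment at which its call begins: read the wrist's pose just before it. calibration takes no time and is no camera call; for the wrist camera it gives the pose at the moment of the call.
- ctrl.finish_job(): hands the job in, once; it reports no verdict.
The state is a dict: "time_s": time; "joints": joint angles; "qvel": joint speeds; "effort": joint torques, N m; "position": TCP position; "tool_rot": TCP orientation; "wrist_force": force on the tool from outside, world axes, zero at the start; "moment": the same for the moment, N m; "width": finger opening in m.
Only numpy, scipy, OpenCV 4.12 (cv2) and the standard library are available. Lean on these libraries where they do the work, as an engineer would, in place of code of your own. Each camera call takes 0.05 s, during which the arm holds its last target. There are 200 camera calls.

### The job

Make sure the tilting nest is locked to the bench: a red cam handle that stands more than about 20 degrees above level is open, so press it right down; one that lies lower is locked already. Then, with the blue plate frame still leaning back on its rest, flip its yellow kickstand down over centre onto its stop, take the frame by the black grip bar, bring it upright and finish while holding it there, so that it neither leans back on its rest nor tips forward onto the kickstand. Leave the reed cover, the depth gauge and the brass weight where they are.

Things in the scene. Friction and masses are not known exactly. Their poses are not given: they have to be found in the camera images.
- nest: Tilting nest: cast aluminium base 180 (x) by 172 (y) mm, 14 mm thick, rims 22 mm, fixed on the bench. Origin on the bench top straight below the frame's hinge axis; x points to its front (kickstand side, roughly away from the robot), y to the cam lock's side, z up. Hinge cheeks reach x +-22, y +-75, z 69 mm; two rear rest posts stand at x -47, y +-50, z up to 94 mm.
- frame_hinge (a point): Middle of the plate frame's hinge axis, 50 mm above the bench. The axis runs along the nest's y.
- cam_handle (a joint): Red cam handle of the lock, in rad above level: below 0.35 (20 degrees) the cam is past its centre and locked, above that it is open; 0 = level, right down; 1.05 = its upper end. Its pin runs along the nest's y at nest x 35, y 132, z 36 mm; level it points along the nest's -x. It is stiff and stays where it is left; pressing it down takes about 2 N near its end.
- cam_grip (a point): Point on the upper face of the cam handle's red grip, 75 mm from the pin and 6.5 mm above the handle's centre line. The grip is 46 mm long, 22 mm wide, 13 mm thick and ends 94 mm from the pin.
- plate_frame (a joint): Tilt of the blue plate frame (118 mm wide, top rail 179 mm up when upright, valve plate clamped in it, about 1 kg) in rad: 0 = upright, -0.40 = leaning back (to the nest's -x) on its rest, positive = tipping forward; with the kickstand down it stops at about 0.15. Free on its hinge and front heavy: let go upright, it tips forward.
- frame_grip (a point): Middle of the black grip bar on top of the frame: round, 14 mm thick, along the nest's y, 60 mm clear between its posts, 29 mm clear above the top rail, 165 mm from the hinge axis. It is 215 mm above the bench when upright; on the rest it is 64 mm further back and 202 mm up.
- kickstand (a joint): Swing of the yellow kickstand on the frame, in rad: 0 = kicked up (pointing forward and up), 2.147 = down on its stop. With the frame at rest a spring returns it below about 0.55 (16 degrees above level) and beyond that snaps it down onto the stop by itself. About 0.5 N at the bar flips it; a hard push on it tips the frame forward.
- stand_bar (a point): Middle of the kickstand's yellow foot bar: round, 12 mm thick, 110 mm long along the nest's y, 68 mm from the kickstand's hinge. With the frame at rest that hinge (along y, on two stubs of the frame) is at nest x 45, z 123 mm and the kicked-up bar at x 91, z 174 mm, from where it swings forward and down.
- reed_cover: Bystander: amber plastic reed cover lying on the bench, 86 by 64 by 17 mm; origin under its centre.
- depth_gauge: Bystander: steel depth gauge lying on the bench, 100 mm cross base, 32 mm high, with a 150 mm blade lying flat; origin under the middle of the base.
- brass_weight: Bystander: round brass weight with a knob, 50 mm across, 40 mm high; origin under its centre.

How it is judged:
By the outcome, as a careful person would: the job done as asked, in the order asked, and still so for the second after the job is handed in, while the arm keeps its last pose, push and grip.
It also fails if it takes over 58 s, if anything falls off the work surface, if the arm or the gripper's body presses on something with over 40 N, if the wrist force passes 120 N, or if a joint passes its speed limit or range.

## Working session

There is one attempt and no reset: what is moved stays moved. The work goes in short steps, Python scripts to look and compute and a shell command to move; the robot and the scene stay as the last step left them, time stands still between calls to the robot, and variables do not carry over. Pictures are saved under pics/ and viewed, about 8 in all and at most 12, crops included, and the job is handed in when it is done.

```bash
ls; mkdir -p pics; python3 - <<'E'
from bench import ctrl, imaging
import cv2,numpy as np
s=ctrl.state();print(s)
for n in("side","top"):
    im=imaging.capture(n);cv2.imwrite(f"pics/{n}0.png",im[:,:,::-1]);c=imaging.calibration(n);print(n,c)
E
```

```text
pics
{'time_s': 0.0, 'joints': array([-1.28521768,  0.68998987, -0.19453382,  1.56635374,  0.15728665,
        0.90244254, -0.21507358]), 'qvel': array([ 0.00086941, -0.00047477,  0.00091882,  0.00135294, -0.00053597,
        0.00088936,  0.00164108]), 'effort': array([ 6.75461670e-04, -5.39605880e+01, -1.26662001e+00, -1.58547664e+01,
        9.06775414e-03,  9.47813300e-03, -6.53824983e-06]), 'position': array([0.15557744, 0.60466919, 0.23047826]), 'tool_rot': array([-6.33745338e-05,  1.25497968e-01,  9.92093467e-01, -8.99068383e-04]), 'wrist_force': array([-0.1706348 ,  0.78851713, -0.34339614]), 'moment': array([-0.04142071,  0.04093872,  0.02991212]), 'width': 0.08546104780818518}
side {'fx': 412.27449145912124, 'fy': 412.27449145912124, 'cx': 319.2385842477944, 'cy': 196.14270052150866, 'view': array([[-0.75259717, -0.65828645,  0.01601425,  0.43479745],
       [-0.37652712,  0.41026467, -0.83060835,  0.34020734],
       [ 0.54020814, -0.63114329, -0.55662673,  0.62440268],
       [ 0.        ,  0.        ,  0.        ,  1.        ]])}
top {'fx': 503.1700203550925, 'fy': 503.1700203550925, 'cx': 324.64371214814014, 'cy': 200.72049189863054, 'view': array([[-0.02169104, -0.99972796, -0.00857346,  0.01733408],
       [-0.99241406,  0.02256874, -0.12085107,  0.63256555],
       [ 0.12101169,  0.00588703, -0.99263363,  1.2653885 ],
       [ 0.        ,  0.        ,  0.        ,  1.        ]])}
```

View pics/side0.png

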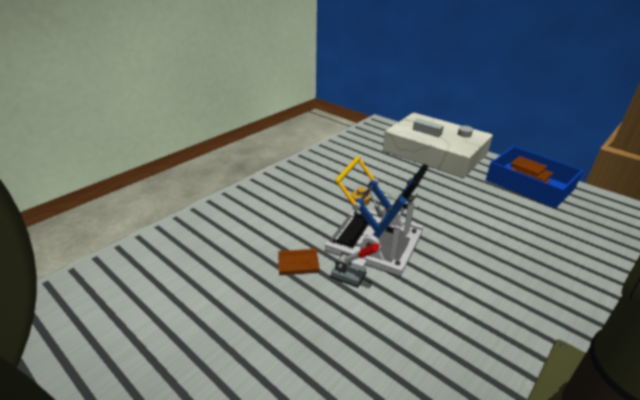

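View pics/top0.png

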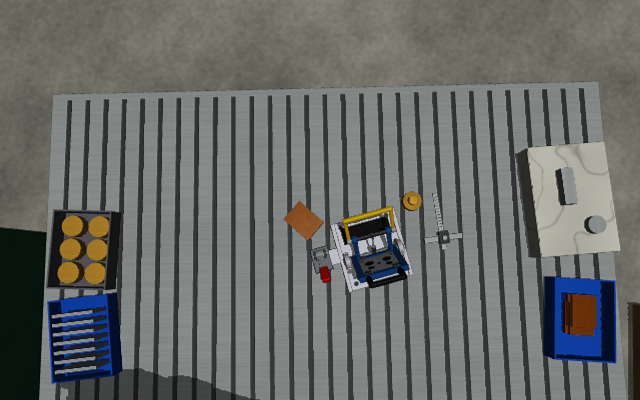

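The top view shows the nest near (375,250) with the cam grip (red) at (325,274), the stand bar (yellow) at (368,215) and the black bar at (388,278). The side view shows the cam grip at (368,250), which looks raised. I'll zoom in on both.

```bash
cat > h.py <<'E'
import numpy as np, cv2
from bench import ctrl, imaging
from scipy.spatial.transform import Rotation as R
def ray(c,uv):
    V=c["view"];d=V[:3,:3].T@np.array([(uv[0]-c["cx"])/c["fx"],(uv[1]-c["cy"])/c["fy"],1]);return -V[:3,:3].T@V[:3,3],d/np.linalg.norm(d)
def plane(c,uv,z):
    o,d=ray(c,uv);return o+d*(z-o[2])/d[2]
def tri(*cu):
    A=0;b=0
    for c,uv in cu:
        o,d=ray(c,uv);P=np.eye(3)-np.outer(d,d);A=A+P;b=b+P@o
    x=np.linalg.solve(A,b);return x,[round(1e3*np.linalg.norm((np.eye(3)-np.outer(d,d))@(x-o)),1) for o,d in [ray(c,u) for c,u in cu]]
def proj(c,p):
    q=c["view"]@np.r_[p,1];return np.array([c["fx"]*q[0]/q[2]+c["cx"],c["fy"]*q[1]/q[2]+c["cy"]])
def rot(s=None):
    q=(s or ctrl.state())["tool_rot"];return R.from_quat([q[1],q[2],q[3],q[0]])
def local(p): # world TCP target -> tool-axis shift in cm
    s=ctrl.state();return np.round(100*rot(s).inv().apply(np.array(p)-s["position"]),2)
E
python3 - <<'E'
from h import *
a=cv2.imread("pics/side0.png")[140:300,260:440];b=cv2.imread("pics/top0.png")[190:300,280:460]
cv2.imwrite("pics/z0.png",np.vstack([cv2.resize(a,None,fx=4,fy=4,interpolation=2)[:, :][:640]])[:600])
cv2.imwrite("pics/z1.png",cv2.resize(b,None,fx=4.4,fy=4.4,interpolation=2))
E
```

```text
(no output)
```

View pics/z0.png

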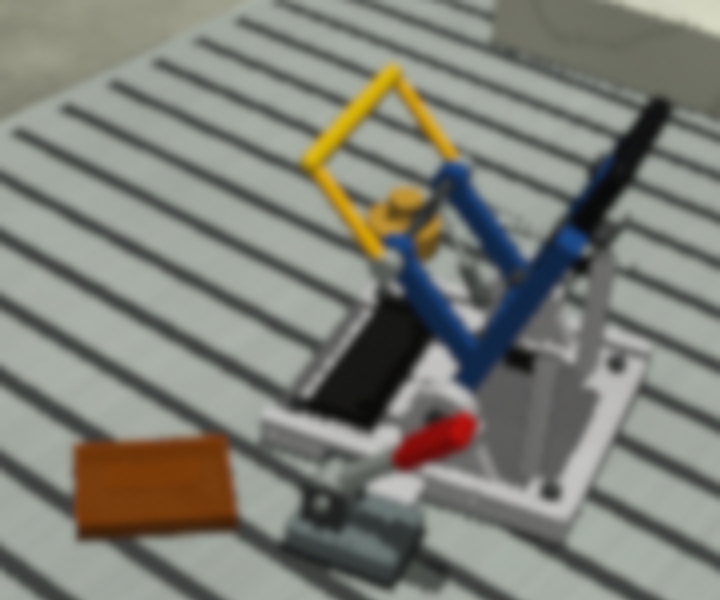

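View pics/z1.png

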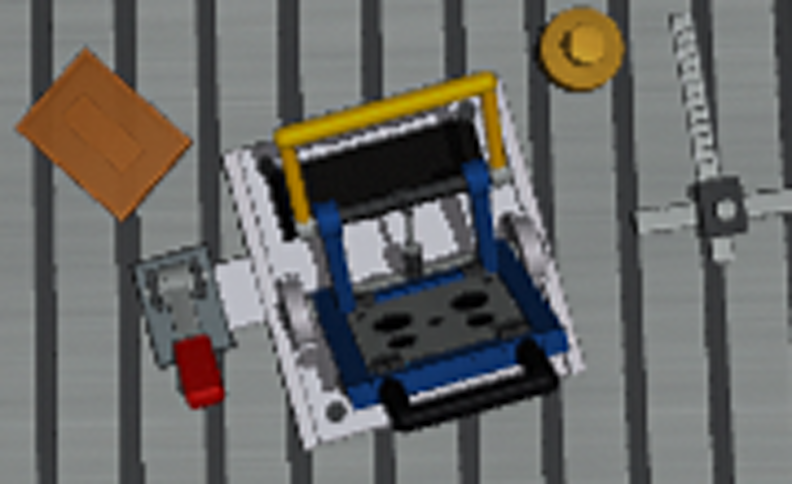

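```bash
python3 - <<'E'
from h import *
S=imaging.calibration("side");T=imaging.calibration("top")
s=lambda x,y:(S,(260+x/4-.4,140+y/4-.4)); t=lambda x,y:(T,(280+x/4.4-.4,190+y/4.4-.4))
P={}
for n,a,b in [("barL",(308,160),(280,136)),("barR",(393,70),(492,80)),("gripL",(585,225),(400,420)),("gripR",(660,102),(548,380)),("redtip",(468,432),(205,396)),("redroot",(400,458),(190,342)),("pin",(338,482),(178,280)),("hingeL",(392,255),(304,222)),("hingeR",(456,170),(496,172)),("weight",(405,200),(585,45))]:
    x,e=tri(s(*a),t(*b));P[n]=x;print(n,x.round(4),e)
d=P["barL"]-P["barR"];print("bar yaw of nest y",np.degrees(np.arctan2(d[1],d[0])),np.linalg.norm(d))
d=P["gripL"]-P["gripR"];print("grip yaw",np.degrees(np.arctan2(d[1],d[0])),np.linalg.norm(d))
# nest from bar & gripbar: base corners in top view z=.022
for c in [(228,152),(497,85),(310,447),(582,368)]: print(plane(*t(*c),.02).round(4))
E
```

```text
barL [ 0.5689 -0.0398  0.1737] [np.float64(0.6), np.float64(0.6)]
barR [ 0.5965 -0.1519  0.1721] [np.float64(0.0), np.float64(0.0)]
gripL [ 0.4264 -0.0946  0.1698] [np.float64(6.5), np.float64(6.5)]
gripR [ 0.4405 -0.1704  0.2034] [np.float64(0.2), np.float64(0.2)]
redtip [0.4313 0.0025 0.0949] [np.float64(1.6), np.float64(1.6)]
redroot [0.4618 0.0112 0.0653] [np.float64(0.4), np.float64(0.4)]
pin [0.4964 0.0171 0.0318] [np.float64(1.7), np.float64(1.7)]
hingeL [ 0.5237 -0.0541  0.1274] [np.float64(2.7), np.float64(2.7)]
hingeR [ 0.5514 -0.1586  0.1205] [np.float64(0.2), np.float64(0.2)]
weight [ 0.6302 -0.2253  0.0335] [np.float64(0.5), np.float64(0.5)]
bar yaw of nest y 103.84211974298128 0.11544279579681282
grip yaw 100.49941293562318 0.08408461365887827
[ 0.573 -0.013  0.02 ]
[ 0.6094 -0.174   0.02  ]
[ 0.3993 -0.0568  0.02  ]
[ 0.4416 -0.2174  0.02  ]
```

The stand bar's midpoint and yaw put the nest origin at about (0.494, -0.118), with its x axis at 13.8°. The pin measured independently agrees to 2 mm. The cam handle is about 43° up, so it's open. I'll hover above it with the jaws shut.

```bash
cat >> h.py <<'E'
O=np.array([0.4943,-0.1176,0]);YAW=13.8
def nest(x,y,z): # mm nest -> world
    return O+R.from_euler('z',YAW,degrees=True).apply([x/1e3,y/1e3,z/1e3])
def tonest(p): return np.round(1e3*R.from_euler('z',-YAW,degrees=True).apply(np.array(p)-O),1)
def go(x,y,z): # nest TCP target -> tool shift
    print((x,y,z),local(nest(x,y,z)).tolist())
def st():
    s=ctrl.state();r=rot(s).as_matrix();print("t",round(s["time_s"],2),"tcp nest",tonest(s["position"]),"F",s["wrist_force"].round(1),"w",round(s["width"],4),"ydir",round(np.degrees(np.arctan2(r[1,1],r[0,1])),1),"z",r[:,2].round(3),"q",s["joints"].round(2))
E
python3 -m crank '[[[0,0,7],[-3,-3.5,0.4],255],[[0,0,14],[-6,-7,0.8],255],[[0,0,21],[-9,-10.5,1.2],255],[[0,0,28],[-12,-14,1.6],255],[[0,0,35],[-15,-17.5,2],255],[[0,0,42],[-18,-21,2.4],255],[[0,0,49],[-21,-24.5,2.8],255],[[0,0,55],[-24,-28,3],255],[[0,0,62],[-27,-31.5,3],255],[[0,0,62],[-30,-35,3],255],[[0,0,62],[-33,-38.5,3],255],[[0,0,62],[-36,-42,3],255]]' 40
python3 -c "
from h import *
st();go(-12,132,150);go(-12,132,115)"
```

```text
time_s: 1.1
position: [0.3757, 0.1557, 0.2013]
tool_rot: [0.0, 0.618, 0.786, -0.001]
wrist_force: [1.2, 1.4, 0.2]
width: 0.0003
t 1.1 tcp nest [-50.  293.7 201.3] F [1.2 1.4 0.2] w 0.0003 ydir 13.6 z [-0.001 -0.002 -1.   ] q [-0.52  0.48  0.02  2.23 -0.02  0.44 -0.25]
(-12, 132, 150) [-16.15, 3.85, 5.15]
(-12, 132, 115) [-16.15, 3.86, 8.65]
```

```bash
python3 -m crank '[[[0,0,0],[-3,0.7,1],255],[[0,0,0],[-6.5,1.5,2],255],[[0,0,0],[-10,2.4,3],255],[[0,0,0],[-13,3.2,4],255],[[0,0,0],[-16.1,3.8,5.1],255],[[0,0,0],[-16.1,3.8,6.5],255],[[0,0,0],[-16.1,3.8,7.6],255],[[0,0,0],[-16.1,3.8,7.6],255],[[0,0,0],[-16.1,3.8,7.6],255]]'
python3 - <<'E'
from h import *
st();go(-12,132,110);go(-20,132,80);go(-38,132,41)
for n in("side","wrist"):
    im=imaging.capture(n)[:,:,::-1];cv2.imwrite(f"pics/{n}1.png",im)
a=cv2.resize(cv2.imread("pics/side1.png")[140:300,260:440],None,fx=2.2,fy=2.2,interpolation=2)
w=cv2.resize(cv2.imread("pics/wrist1.png"),(400,250))
c=np.zeros((602,400,3),np.uint8);c[:352,:396]=a;c[352:602]=w;cv2.imwrite("pics/c1.png",c[:600])
E
```

```text
time_s: 1.85
position: [0.45, 0.0081, 0.1251]
tool_rot: [-0.0, 0.618, 0.786, -0.001]
wrist_force: [-1.3, 0.5, 0.4]
width: 0.0001
t 1.85 tcp nest [-13.1 132.7 125.1] F [-1.3  0.5  0.4] w 0.0001 ydir 13.6 z [-0.002 -0.002 -1.   ] q [-0.1   0.67 -0.03  2.18  0.06  0.3   0.05]
(-12, 132, 110) [-0.07, 0.11, 1.51]
(-20, 132, 80) [-0.07, -0.68, 4.52]
(-38, 132, 41) [-0.07, -2.47, 8.42]
```

View pics/c1.png

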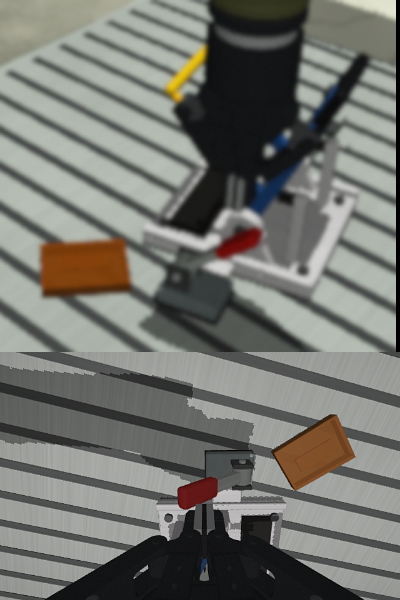

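The side view shows the shut fingers over the nest side near the red handle. The wrist view has the red grip at about (200,490) in the composite, clear of the fingers. I'll check the offset numerically.

```bash
python3 - <<'E'
from h import *
def red(f):
    h=cv2.cvtColor(cv2.imread(f),cv2.COLOR_BGR2HSV);m=cv2.inRange(h,(0,170,60),(6,255,255))|cv2.inRange(h,(174,170,60),(180,255,255))
    n,l,s,c=cv2.connectedComponentsWithStats(m);i=1+np.argmax(s[1:,4]);pts=cv2.minAreaRect(np.argwhere(l==i)[:,::-1].astype(np.float32));return c[i],s[i],pts
C={n:imaging.calibration(n) for n in("side","top","wrist")}
r={}
for n,f in(("side","side0"),("top","top0"),("wrist","wrist1")):
    r[n]=red(f"pics/{f}.png");print(n,r[n][0].round(1),r[n][1].tolist(),"tcp at",proj(C[n],ctrl.state()["position"]).round(0), "expected red centre43", proj(C[n],nest(35-71*.73,132,36+71*.68)).round(0))
for k in(("side","top"),("top","wrist"),("side","wrist"),("side","top","wrist")):
    x,e=tri(*[(C[n],r[n][0]) for n in k]);print(k,x.round(4),tonest(x),e)
E
```

```text
side [368.4 249.8] [359, 244, 19, 13, 140] tcp at [367. 232.] expected red centre43 [368. 249.]
top [324.8 274.1] [320, 266, 11, 17, 130] tcp at [324. 272.] expected red centre43 [325. 274.]
wrist [315.1 224.6] [284, 200, 64, 52, 2226] tcp at [326. 261.] expected red centre43 [319. 227.]
('side', 'top') [0.4454 0.0063 0.0833] [-17.9 132.   83.3] [np.float64(0.3), np.float64(0.3)]
('top', 'wrist') [0.4448 0.0064 0.0805] [-18.5 132.2  80.5] [np.float64(0.9), np.float64(0.9)]
('side', 'wrist') [0.4436 0.0085 0.0857] [-19.1 134.6  85.7] [np.float64(0.0), np.float64(0.0)]
('side', 'top', 'wrist') [0.4448 0.0068 0.0833] [-18.4 132.6  83.3] [np.float64(0.4), np.float64(0.9), np.float64(1.2)]
```

The three views agree: the red grip centre is at nest (-18, 132, 83), about 42° up, and the finger is above it. Pressing down along an arc.

```bash
python3 -m crank '[[[0,0,0],[0,0,1.5],255],[[0,0,0],[0,0,2.5],255],[[0,0,0],[0,-0.2,3.2],255],[[0,0,0],[0,-0.5,4],255],[[0,0,0],[0,-0.9,4.8],255],[[0,0,0],[0,-1.3,5.6],255],[[0,0,0],[0,-1.7,6.4],255],[[0,0,0],[0,-2.1,7.2],255],[[0,0,0],[0,-2.4,7.9],255],[[0,0,0],[0,-2.4,8.4],255],[[0,0,0],[0,-2.4,8.4],255],[[0,0,0],[0,-2.4,8.4],255]]'
python3 -c "
from h import *
st();go(-38,132,40)"
```

```text
time_s: 2.95
position: [0.4298, 0.0029, 0.0446]
tool_rot: [-0.001, 0.618, 0.786, -0.002]
wrist_force: [1.2, -0.2, 0.9]
width: 0.0002
t 2.95 tcp nest [-33.9 132.4  44.6] F [ 1.2 -0.2  0.9] w 0.0002 ydir 13.7 z [-0.004 -0.002 -1.   ] q [-0.09  0.84 -0.04  2.27  0.72  0.04 -0.6 ]
(-38, 132, 40) [-0.04, -0.41, 0.46]
```

```bash
python3 -m crank '[[[0,0,0],[0,0.3,0.2],255],[[0,0,0],[0,0.3,0.5],255],[[0,0,0],[0,0.3,0.8],255],[[0,0,0],[0,0.3,0.8],255],[[0,0,0],[0,0.3,0.8],255]]'
python3 -c "
from h import *
st()"
```

```text
time_s: 3.37
position: [0.4331, 0.0037, 0.0411]
tool_rot: [0.002, 0.617, 0.787, -0.0]
wrist_force: [-6.0, 1.6, 60.1]
width: -0.0002
t 3.37 tcp nest [-30.5 132.4  41.1] F [-6.   1.6 60.1] w -0.0002 ydir 13.8 z [ 0.002 -0.003 -1.   ] q [-0.09  0.85 -0.05  2.27  1.06  0.05 -0.93]
```

The handle is on its stop: 60 N, with the tip at z 41 mm. Backing off up and forward, then checking it.

```bash
python3 -m crank '[[[0,0,0],[0,0,-0.6],255],[[0,0,0],[0,0.5,-2],255],[[0,0,0],[0,1,-5],255],[[0,0,0],[0,2,-8.5],255],[[0,0,0],[0,4,-12],255],[[0,0,0],[0,6.5,-15],255],[[0,0,0],[0,9.5,-17],255],[[0,0,0],[0,12.2,-17],255],[[0,0,0],[0,12.2,-17],255],[[0,0,0],[0,12.2,-17],255]]'
python3 - <<'E'
from h import *
st();go(91,0,205)
for n in("side","wrist"):
    im=imaging.capture(n)[:,:,::-1];cv2.imwrite(f"pics/{n}2.png",im)
a=cv2.resize(cv2.imread("pics/side2.png")[140:300,260:440],None,fx=2.2,fy=2.2,interpolation=2)
w=cv2.resize(cv2.imread("pics/wrist2.png"),(400,248))
c=np.zeros((600,400,3),np.uint8);c[:352,:396]=a;c[352:]=w;cv2.imwrite("pics/c2.png",c)
E
```

```text
time_s: 4.2
position: [0.5513, 0.0346, 0.2117]
tool_rot: [0.0, 0.617, 0.787, 0.001]
wrist_force: [-0.8, -0.9, -0.5]
width: 0.0001
t 4.2 tcp nest [ 91.7 134.2 211.7] F [-0.8 -0.9 -0.5] w 0.0001 ydir 13.9 z [ 0.001  0.001 -1.   ] q [ 0.26  0.69 -0.69  1.79  0.57  0.86 -0.46]
(91, 0, 205) [-13.43, -0.08, 0.66]
```

View pics/c2.png

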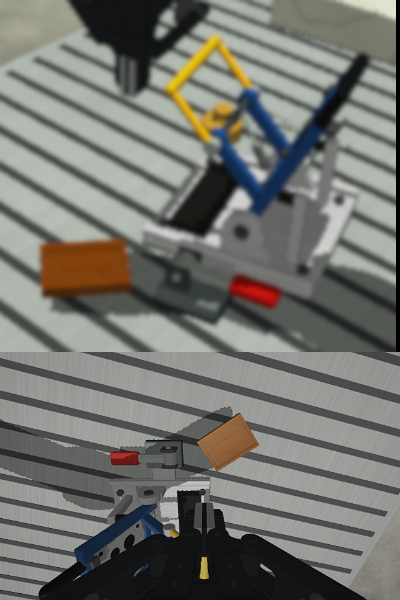

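The red handle now lies level (composite (255,290)), the frame is still on its rest and the kickstand is still up. Moving over the stand bar.

```bash
python3 -m crank '[[[0,0,0],[-3,0,0],255],[[0,0,0],[-6,0,0],255],[[0,0,0],[-9,0,0],255],[[0,0,0],[-12,0,0],255],[[0,0,0],[-13.4,0,0.5],255],[[0,0,0],[-13.4,0,0.5],255],[[0,0,0],[-13.4,0,0.5],255],[[0,0,0],[-13.4,0,0.5],255]]'
python3 - <<'E'
from h import *
st();go(91,0,183);go(112,0,141)
im=imaging.capture("side")[:,:,::-1];cv2.imwrite("pics/side3.png",cv2.resize(im[140:300,260:440],None,fx=3,fy=3,interpolation=2))
E
```

```text
time_s: 4.97
position: [0.5805, -0.094, 0.2059]
tool_rot: [-0.001, 0.615, 0.788, -0.001]
wrist_force: [-0.1, 0.6, 0.7]
width: 0.0001
t 4.97 tcp nest [ 89.4   2.4 205.9] F [-0.1  0.6  0.7] w 0.0001 ydir 14.1 z [-0.003  0.    -1.   ] q [ 0.47  0.75 -0.7   1.69  0.58  0.93 -0.21]
(91, 0, 183) [-0.24, 0.17, 2.29]
(112, 0, 141) [-0.25, 2.28, 6.49]
```

View pics/side3.png

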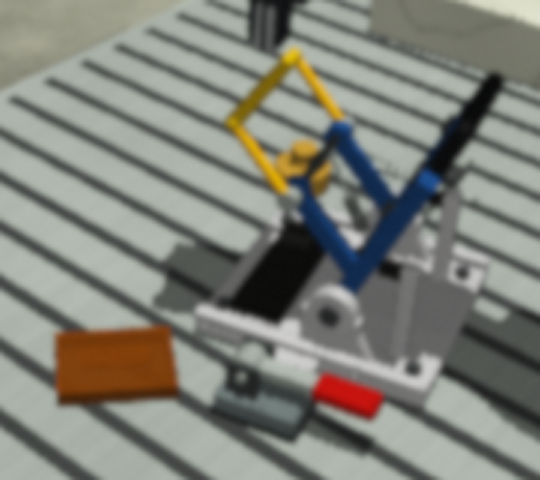

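The fingertip (265,48) sits above the bar's middle (262,88). Pushing it forward and down along its arc.

```bash
python3 -m crank '[[[0,0,0],[-0.2,0.1,1.5],255],[[0,0,0],[-0.2,0.2,2.3],255],[[0,0,0],[-0.2,0.5,2.9],255],[[0,0,0],[-0.2,0.9,3.5],255],[[0,0,0],[-0.2,1.3,4.1],255],[[0,0,0],[-0.2,1.6,4.7],255],[[0,0,0],[-0.2,1.9,5.3],255],[[0,0,0],[-0.2,2.1,5.9],255],[[0,0,0],[-0.2,2.3,6.5],255],[[0,0,0],[-0.2,2.4,7.1],255],[[0,0,0],[-0.2,2.4,7.6],255],[[0,0,0],[-0.2,2.4,7.6],255]]'
python3 - <<'E'
from h import *
st()
im=imaging.capture("side")[:,:,::-1];cv2.imwrite("pics/side4.png",cv2.resize(im[140:300,260:440],None,fx=3,fy=3,interpolation=2))
E
```

```text
time_s: 6.02
position: [0.6034, -0.0901, 0.1287]
tool_rot: [-0.002, 0.615, 0.789, -0.002]
wrist_force: [-0.7, 0.3, -0.3]
width: 0.0
t 6.02 tcp nest [112.5   0.7 128.7] F [-0.7  0.3 -0.3] w 0.0 ydir 14.1 z [-0.005 -0.    -1.   ] q [ 0.42  0.87 -0.64  1.68  0.67  0.82 -0.28]
```

View pics/side4.png

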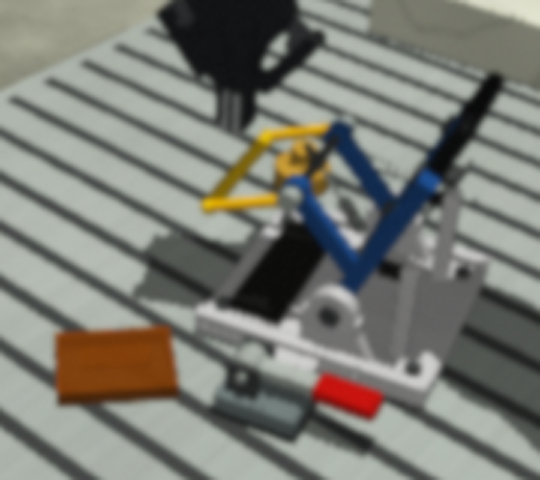

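The bar is about level, past the snap angle and still swinging. I'll follow it a little further and wait.

```bash
python3 -m crank '[[[0,0,0],[0,0,0.6],255],[[0,0,0],[0,-0.1,1.2],255],[[0,0,0],[0,-0.2,1.8],255],[[0,0,0],[0,-0.2,1.8],255],[[0,0,0],[0,0,-2],255],[[0,0,0],[0,0,-5],255],[[0,0,0],[0,0,-8.5],255],[[0,0,0],[0,0,-12],255],[[0,0,0],[0,0,-15],255],[[0,0,0],[0,0,-18],255],[[0,0,0],[0,0,-18],255]]'
python3 - <<'E'
from h import *
st();go(-120,0,320)
im=imaging.capture("side")[:,:,::-1];cv2.imwrite("pics/side5.png",im)
t=imaging.capture("top")[:,:,::-1];cv2.imwrite("pics/top5.png",t)
c=np.zeros((600,540,3),np.uint8);c[:320,:360]=cv2.resize(im[140:300,260:440],None,fx=2,fy=2,interpolation=2);c[320:,:458]=cv2.resize(t[190:300,280:460],(458,280),interpolation=2)
cv2.imwrite("pics/c5.png",c)
E
```

```text
time_s: 6.98
position: [0.6077, -0.089, 0.316]
tool_rot: [0.003, 0.615, 0.788, 0.002]
wrist_force: [1.3, 0.3, 0.1]
width: -0.0001
t 6.98 tcp nest [117.    0.8 316. ] F [1.3 0.3 0.1] w -0.0001 ydir 14.1 z [ 0.008  0.    -1.   ] q [ 0.48  0.67 -0.76  1.48  0.48  1.18 -0.11]
(-120, 0, 320) [0.04, -23.7, -0.58]
```

View pics/c5.png

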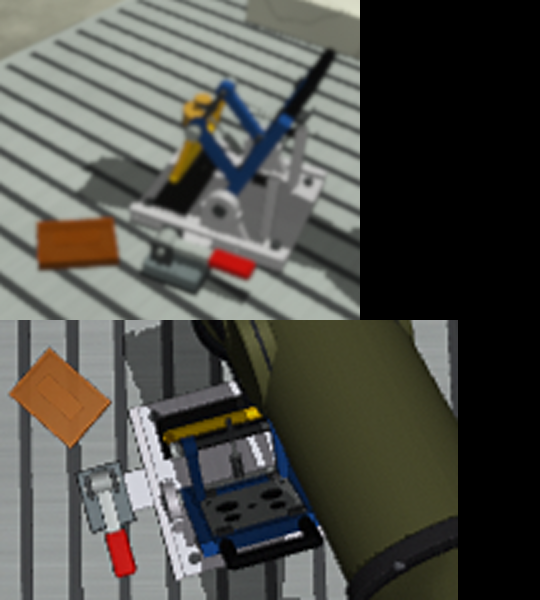

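The kickstand is down on its stop (yellow at (185,170) in the side crop), the frame is on its rest and the cam is level. Now over the grip bar with the jaws partly open.

```bash
python3 -m crank '[[[0,0,0],[0,-3,0],110],[[0,0,0],[0,-6,0],110],[[0,0,0],[0,-9.5,0],110],[[0,0,0],[0,-13,0],110],[[0,0,0],[0,-16.5,0],110],[[0,0,0],[0,-18.1,0],110],[[0,0,0],[0,-18.1,1],110],[[0,0,0],[0,-18.1,3],110],[[0,0,0],[0,-18.1,4],110],[[0,0,0],[0,-18.1,4],110],[[0,0,0],[0,-18.1,4],110]]'
python3 - <<'E'
from h import *
st();go(-64,0,183)
w=imaging.capture("wrist")[:,:,::-1];W=imaging.calibration("wrist");np.save("W6",W["view"])
cv2.imwrite("pics/wrist6.png",w)
T=imaging.calibration("top");S=imaging.calibration("side")
print("pred bar ctr/ends wrist",[proj(W,nest(-64,y,202)).round(0).tolist() for y in(-37,0,37)])
print("pred top",[proj(T,nest(-64,y,202)).round(1).tolist() for y in(-37,0,37)],"meas mid (386.9,280.4) ->",tonest(plane(T,(386.9,280.4),.202)))
print("pred side",[proj(S,nest(-64,y,202)).round(1).tolist() for y in(-37,0,37)])
E
```

```text
time_s: 8.0
position: [0.4294, -0.1335, 0.2699]
tool_rot: [-0.002, 0.615, 0.789, -0.001]
wrist_force: [0.9, -0.1, 0.4]
width: 0.0488
t 8.0 tcp nest [-6.680e+01  1.000e-01  2.699e+02] F [ 0.9 -0.1  0.4] w 0.0488 ydir 14.2 z [-0.003  0.001 -1.   ] q [ 0.73  0.5  -0.8   2.    0.47  0.84 -0.09]
(-64, 0, 183) [-0.02, 0.31, 8.69]
pred bar ctr/ends wrist [[329.0, 257.0], [330.0, 210.0], [330.0, 158.0]]
pred top [[403.4, 275.8], [387.3, 280.2], [371.3, 284.6]] meas mid (386.9,280.4) -> [-64.2   1.  202. ]
pred side [[423.8, 165.9], [418.8, 173.9], [413.5, 182.4]]
```

View pics/wrist6.png

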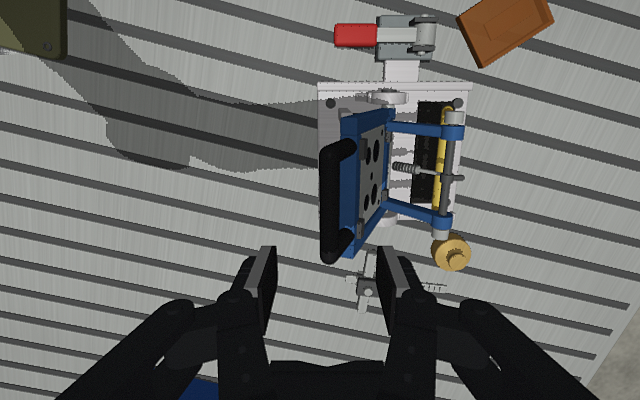

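The wrist view shows the black bar from (327,155) to (330,258). Its centre (329,207) is within 3 px of the prediction, and the top view agrees to 1 mm. Descend and close.

```bash
python3 -c "
from h import *
T=imaging.calibration('top');W=imaging.calibration('wrist');W['view']=np.load('W6.npy')
x,e=tri((T,(386.9,280.4)),(W,(329,207)));print('bar',tonest(x),e)"
python3 -m crank '[[[0,0,0],[0,0.3,2.5],110],[[0,0,0],[0,0.3,5],110],[[0,0,0],[0,0.3,7],110],[[0,0,0],[0,0.3,8.4],110],[[0,0,0],[0,0.3,8.7],110],[[0,0,0],[0,0.3,8.7],110],[[0,0,0],[0,0.3,8.7],110]]'
python3 -c "
from h import *
st();go(-64,0,183)"
```

```text
bar [-64.5   0.5 196.9] [np.float64(0.0), np.float64(0.0)]
time_s: 8.63
position: [0.4337, -0.1325, 0.1843]
tool_rot: [-0.0, 0.614, 0.789, 0.0]
wrist_force: [-0.4, -0.5, -0.1]
width: 0.0487
t 8.63 tcp nest [-62.4   0.  184.3] F [-0.4 -0.5 -0.1] w 0.0487 ydir 14.2 z [ 0.  0. -1.] q [ 0.62  0.62 -0.67  2.1   0.66  0.64 -0.26]
(-64, 0, 183) [0.0, -0.16, 0.13]
```

```bash
python3 -m crank '[[[0,0,0],[0,-0.1,0.1],255],[[0,0,0],[0,-0.1,0.1],255],[[0,0,0],[0,-0.1,0.1],255],[[0,0,0],[0,-0.1,0.1],255],[[0,0,0],[0,-0.1,0.1],255],[[0,0,0],[0,-0.1,0.1],255],[[0,0,0],[0,-0.1,0.1],255]]' 40
python3 -c "
from h import *
st();[go(165*np.sin(a)+.5,0,50+165*np.cos(a)-18) for a in (-.3,-.2,-.1,-.05,0)]"
```

```text
time_s: 9.22
position: [0.4321, -0.1332, 0.1838]
tool_rot: [-0.0, 0.615, 0.789, -0.001]
wrist_force: [-2.8, -0.9, 5.5]
width: 0.0125
t 9.22 tcp nest [-64.1  -0.3 183.8] F [-2.8 -0.9  5.5] w 0.0125 ydir 14.2 z [-0.001 -0.001 -1.   ] q [ 0.62  0.62 -0.67  2.11  0.66  0.63 -0.26]
(np.float64(-48.26083409912103), 0, np.float64(189.630520705725)) [0.02, 1.58, -0.59]
(np.float64(-32.2804395811851), 0, np.float64(193.71098534380488)) [0.01, 3.18, -1.0]
(np.float64(-15.972513746726644), 0, np.float64(196.17568727087425)) [0.0, 4.81, -1.24]
(np.float64(-7.746562929661925), 0, np.float64(196.79379296516944)) [-0.0, 5.64, -1.31]
(np.float64(0.5), 0, np.float64(197.0)) [-0.01, 6.46, -1.33]
```

Gripped, with the width at 12.5 mm. Swinging the bar along its arc to upright.

```bash
python3 -m crank '[[[0,0,0],[0,0.5,-0.2],255],[[0,0,0],[0,1.1,-0.45],255],[[0,0,0],[0,1.7,-0.65],255],[[0,0,0],[0,2.4,-0.85],255],[[0,0,0],[0,3.2,-1.0],255],[[0,0,0],[0,4,-1.15],255],[[0,0,0],[0,4.8,-1.25],255],[[0,0,0],[0,5.5,-1.3],255],[[0,0,0],[0,6.1,-1.33],255],[[0,0,0],[0,6.4,-1.33],255],[[0,0,0],[0,6.4,-1.33],255],[[0,0,0],[0,6.4,-1.33],255]]' 40
python3 - <<'E'
from h import *
st()
im=imaging.capture("side")[:,:,::-1];cv2.imwrite("pics/side7.png",im)
w=imaging.capture("wrist")[:,:,::-1]
c=np.zeros((600,540,3),np.uint8);c[:360,:405]=cv2.resize(im[140:300,260:440],None,fx=2.25,fy=2.25,interpolation=2);c[360:,:384]=cv2.resize(w,(384,240))
cv2.imwrite("pics/c7.png",c)
E
```

```text
time_s: 10.22
position: [0.4948, -0.1173, 0.197]
tool_rot: [0.0, 0.615, 0.789, -0.0]
wrist_force: [0.3, -0.1, -1.7]
width: 0.0127
t 10.22 tcp nest [  0.6   0.2 197. ] F [ 0.3 -0.1 -1.7] w 0.0127 ydir 14.2 z [ 0. -0. -1.] q [ 0.56  0.66 -0.69  1.94  0.61  0.76 -0.23]
```

View pics/c7.png

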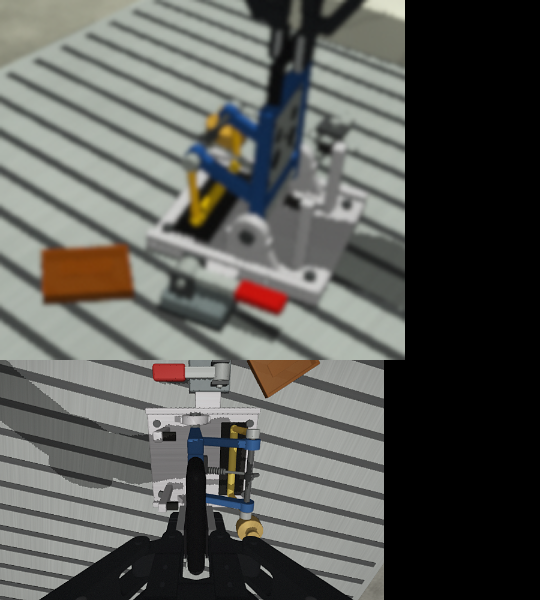

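The frame stands vertical (side crop column 265-300), held at the bar, with the kickstand down and the cam level. Settle for a moment, then hand in.

```bash
python3 -m crank '[[[0,0,0],[0,0,0],255],[[0,0,0],[0,0,0],255],[[0,0,0],[0,0,0],255],[[0,0,0],[0,0,0],255],[[0,0,0],[0,0,0],255],[[0,0,0],[0,0,0],255]]'
python3 -c "
from h import *
st();print(np.abs(ctrl.state()['qvel']).max());print(ctrl.finish_job())"
```

```text
time_s: 10.82
position: [0.4943, -0.1174, 0.197]
tool_rot: [0.0, 0.615, 0.789, -0.0]
wrist_force: [-0.5, 0.7, -2.3]
width: 0.012
t 10.82 tcp nest [  0.    0.2 197. ] F [-0.5  0.7 -2.3] w 0.012 ydir 14.2 z [-0.    -0.001 -1.   ] q [ 0.56  0.66 -0.69  1.94  0.61  0.76 -0.23]
0.0018995016522309672
the job is handed in; nothing more can be done
None
```

The job is handed in at 10.8 s, with the frame upright and held by its grip bar.

- **Cam lock:** The handle stood open at about 42°. I pressed it down onto its stop, and later pictures show it lying level.
- **Kickstand:** I flipped it down with the frame still on its rest; pictures show it down.
- **Frame:** I took it by the grip bar with 40 N and swung it upright. At the last check the gripper was within 1 mm of directly over the hinge, the arm was still, the wrist force was about 2 N, and the opening was 12 mm.
- **Bystanders:** The reed cover and brass weight look unmoved in the pictures. The depth gauge was never near the gripper, but I did not re-measure any of the three.

Two readings were off:
- **Press force:** The wrist read 60 N for a moment as the cam reached its stop. That load was on the fingertips and under the 120 N wrist limit.
- **Bar height:** Two views gave 197 mm for the bar at rest against the stated 202 mm. That was within what the grip needed.

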